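# Index the pommel on the engraver's dial and lock it

### The job

Set up the sword pommel for engraving: with a fingertip, push the indexing dial round, by the cut-out finger bay in its rim, until the dial's index mark lines up with the one long line of the fixed scale ring around it. Then push the lock lever round until it rests against its stop post, and leave the dial on the line. Nothing is to be lifted: the pommel stays seated on the dial, and the jars, parts and tools round about stay where they are.

Things in the scene. Friction and masses are not known exactly. Their poses are not given: they have to be found in the camera images.
- rig: Grey base plate of the indexing fixture, fixed to the bench, 20 mm thick; origin on the bench under the dial's axis, z up. In its frame it spans x -110 to 110, y -115 to 225 mm; yaw within 0.5 rad of the world's. The dial turns about the vertical through this origin. Lock lever's pivot at x 0, y 145 mm; stop post (diameter 13, top 52 mm above the bench) at about x 6, y 202 mm.
- dial (a joint): Turn of the steel dial about the rig's vertical axis, rad, counter-clockwise from above positive; 0: index mark along the rig's +x; limits -2.8 and 2.8. Starts 0.4 to 2.4 rad counter-clockwise of the target. Friction 0.15 N m (2.6 N at the bay); stays where left. Disc of diameter 152 mm, floor 30 mm above the bench, raised rim at radius 38 to 76 mm, rim top 52 mm above the bench.
- index_mark (a point): Outer end of the index mark: a black radial line 4 mm wide and 36 mm long on top of the dial's raised rim and down its side. The point is 78 mm from the dial axis, 30 mm above the bench.
- finger_bay (a point): Middle of the finger bay, a 100 degree gap in the dial's raised rim opposite the index mark, open above and outwards. Point on the bay's floor, 58 mm from the dial axis, 30 mm above the bench. Its two end walls, 22 mm high, lie 50 degrees either side (chord 89 mm); push one sideways to turn the dial. Inwards is a low hub (radius 37, top 36 mm above the bench).
- target_line (a point): Inner end of the target line, the only long line (26 by 4 mm, black, right across) of the fixed aluminium scale ring (radius 79.5 to 105 mm, top 26 mm above the bench); the others, every 10 degrees, are thin and 7 mm long. Point 78 mm from the dial axis, 30 mm above the bench, where the index mark's point must come. Within 0.4 rad of the rig's +x.
- lock_lever (a joint): Rotation of the lock lever about its vertical pivot, rad; 0 as the lever points along the rig's -x (towards the robot), growing clockwise from above; at 1.4 it rests against the stop post, pointing nearly along the rig's +y. Starts open at 0 to 0.25. Friction about 0.1 N m; stays where it is left.
- lever_pivot (a point): Top of the lock lever's pivot, on the pivot axis, 69 mm above the bench; the pivot's metal (radius 11 mm) itself ends 13 mm lower.
- lever_knob (a point): Top centre of the black upright knob at the lever's end, 55 mm from the pivot axis, 69 mm above the bench. The knob is a cylinder of diameter 18 mm from 39 to 69 mm above the bench; the lever's arm is 11 mm wide, 42 to 52 mm above the bench. The base plate's top is 20 mm above the bench.
- pommel: Loose brass sword pommel, round, diameter 48, height 32 mm, seated within a low lip in the middle of the dial; it turns with the dial. Origin at the centre of its underside, 36 mm above the bench.
- finial: Bystander: brass finial, diameter 38, height 44 mm, on the bench on the robot's side of the rig. Origin at its underside.
- jar_a: Bystander: clear jar with a white lid, diameter 44, height 60 mm, beyond the rig. Origin at its underside.
- jar_b: Bystander: a second such jar beyond the rig. Origin at its underside.
- guard_blank: Bystander: flat steel crescent (sword guard blank), about 40 by 125 by 6 mm, on the bench on the rig's -y side. Origin at its underside.
- ferrule: Bystander: brass ring, outer diameter 30, height 18 mm, standing on the base plate beyond the lock lever. Origin at its underside.
- graver: Bystander: screwdriver-shaped graver, 150 mm long, lying on the bench on the robot's side of the rig.
- hammer: Bystander: hammer, 240 mm long, lying on the bench to the rig's -y side.
Things that resemble listed ones, but are neither listed nor needed, are in the scene too. Leave any blue, green or red look-alike of the pommel alone.

How it is judged:
By the outcome, as a careful person would: the job done as asked, in the order asked, and still so for the second after the job is handed in, with the robot touching nothing.
It also fails if it takes over 64 s, if anything falls off the work surface, if the arm or the gripper's body presses on something with over 40 N, if the wrist force passes 120 N, or if a joint passes its speed limit or range.

### The arm

A 7-joint arm with a two-finger parallel gripper is mounted at the origin on the work surface. World frame = base frame: x ahead of the robot, y to its left, z up, the work surface at z = 0. Lengths are in m, angles in rad, forces in N, time in s.
With the tool pointing down it reaches from about 0.35 to 0.9 m from the base axis. Payload 7.2 kg.
Tool frame: the origin (TCP) lies midway between the tips of the shut fingers; the grasp point (between the pads) lies 19 mm behind it; z points along the fingers, y is the line along which they close (so a half turn about z gives the same grasp; the last joint's range is limited). The gripper opens to 88 mm and grips with 3 to 60 N. Pads are 20 mm wide; open, the fingers measure 115 mm over their backs; the gripper's body (75 mm by 178 mm) begins 61 mm behind the grasp point.
Start: joints at [-1.386, 0.411, -0.013, 1.596, 0.006, 1.134, -0.082], TCP at [0.156, 0.605, 0.223] pointing down, gripper open.
Joint ranges: [-2.95, 2.95], [-0.29, 1.99], [-1.47, 1.44], [0.14, 2.54], [-1.03, 4.17], [0.13, 1.85], [-2.86, 2.86]. Speed limits (rad/s): [2.39, 2.39, 3.01, 3.01, 3.14, 3.14, 3.14].

### API

Orientations are given as a 3x3 rotation matrix whose columns are the frame's x, y, z axes.
In Python, from rig import robot gives the robot as it stands.
- The arm moves only by the tool send_rows, never from a script. Its argument "rows" is a list of rows, each a list of 5 numbers: the shift along the tool's x, y, z in m, then the turn about the tool's z in degrees, then the opening, from 0 (shut) to 1 (fully open). In form: [[tx, ty, tz, spin, hand], ...]. A call has 1 to 12 rows; each row shifts and turns the commanded pose from where the row before left it, along the tool's axes as they then stand; what a row does not reach is not made up. A row lasts 1/10 s, in which the tool goes at most 50 mm and 8.59 degrees, less where a joint would pass 70% of its speed; a pose out of reach is approached as far as the arm can. A call is refused whole if a number of a shift passes 0.05 or a number of a turn 8.59, either way. A call with a gripper value outside its range is refused whole. The fingers move at their own pace and stop on an object; "newtons" is the grip in N (left out, the last holds). Time passes only in rows, so rows that do not move let the fingers close. It gives the time, the measured TCP pose, the force, the opening and the grip force at its end, in the units of the state.
- robot.sense(): the state, without advancing time (a new reading comes with each control period).
- robot.get_image(name): name is "side" or "top" or "wrist"; returns a dict with "img" (480x640x3 uint8, red, green, blue), "fx", "fy", "cx", "cy" (pixels), "dist_coeffs" ([k1, k2, p1, p2, k3] as OpenCV has them; the pictures are not rectified), "R" (3x3) and "t" (3): a world point X has camera coordinates R X + t; the wrist camera has in their place "T_tool_cam" (4x4, takes a point from camera to tool coordinates, whose origin is the TCP and whose axes are the flange's). Camera axes: x right, y down, z forward; pixel columns grow to the right and rows downward; lengths in m; the calibration is good to about 2 mm. A picture is of the moment at which its call begins: read the wrist's pose just before it. There is no depth.
- robot.finish_job(): hands the job in; it is judged then, once.
The state is a dict: "clock": time; "joint_positions": joint angles; "joint_velocities": joint speeds; "joint_torque": joint torques, N m; "position": TCP position; "ee_rot": TCP orientation; "wrist_force": force on the tool from outside, world axes, zero at the start; "ft_torque": the same for the moment, N m; "finger_gap": finger opening in m; "grip_force": force on a finger pad.
Only numpy, scipy, OpenCV 4.12 (cv2) and the standard library are available. Lean on these libraries where they do the work, as an engineer would, in place of code of your own. Each camera call takes 0.05 s, during which the arm holds its last target. There are 200 camera calls.

## Working session

There is one attempt and no reset: what is moved stays moved. The work goes in short steps, Python scripts to look and compute and a tool call to move; the robot and the scene stay as the last step left them, time stands still between calls to the robot, and variables do not carry over. Pictures are saved under pics/ and viewed, at most 10 in all, crops included, and the job is handed in when it is done.

Besides the shell and the picture viewer there is one more tool, called after "Emit:" in YAML: its name, and indented under it one key for each argument. send_rows: Moves the arm, as the interface text tells. Its arguments: {"type":"object","properties":{"rows":{"type":"array"},"newtons":{"type":"number"}},"required":["rows"]}

```bash
mkdir -p pics; ls; cat > h.py <<'E'
import numpy as np, cv2
from rig import robot
def K(c): return np.array([[c['fx'],0,c['cx']],[0,c['fy'],c['cy']],[0,0,1.]])
def grab(name):
    s=robot.sense(); c=robot.get_image(name)
    if name=='wrist':
        T=np.array(c['T_tool_cam']); Rt=np.array(s['ee_rot'])
        Rc=Rt@T[:3,:3]; o=Rt@T[:3,3]+np.array(s['position'])
        R=Rc.T; t=-R@o
    else: R=np.array(c['R']); t=np.array(c['t'])
    return dict(img=np.array(c['img']),K=K(c),d=np.array(c['dist_coeffs'],float),R=R,t=t)
def ray(v,uv,z):
    p=cv2.undistortPoints(np.array(uv,float).reshape(-1,1,2),v['K'],v['d']).reshape(-1,2)
    d=np.c_[p,np.ones(len(p))]@v['R']; o=-v['R'].T@v['t']
    return o+d*((z-o[2])/d[:,2])[:,None]
def proj(v,X):
    return cv2.projectPoints(np.array(X,float).reshape(-1,1,3),cv2.Rodrigues(v['R'])[0],v['t'],v['K'],v['d'])[0].reshape(-1,2)
def save(v,n): cv2.imwrite('pics/'+n,v['img'][:,:,::-1])
import pickle
def keep(v,n): pickle.dump(v,open(n,'wb'))
def load(n): return pickle.load(open(n,'rb'))
E
python3 - <<'E'
from h import *
for n in ['top','side']:
    v=grab(n); save(v,n+'0.png'); keep(v,n+'0.pkl'); print(n,-v['R'].T@v['t'],v['R'])
s=robot.sense(); print(s['clock'],s['position'],s['ee_rot'])
E
```

```text
pics
top [ 0.31277757 -0.1127058   1.0768029 ] [[ 0.01971144 -0.9997876  -0.00601718]
 [-0.96916326 -0.0176284  -0.24578817]
 [ 0.24562989  0.01067647 -0.96930489]]
side [0.15204296 0.2965849  0.46496952] [[-0.69915709 -0.71495878 -0.00364821]
 [-0.40993279  0.4050428  -0.8172487 ]
 [ 0.58577681 -0.5698897  -0.57627359]]
0.1 [0.15622578 0.60468874 0.22190658] [[-9.68215860e-01  2.50115922e-01 -2.73113313e-04]
 [ 2.50116056e-01  9.68214847e-01 -1.40281008e-03]
 [-8.64327722e-05 -1.42653300e-03 -9.99998979e-01]]
```

View pics/top0.png

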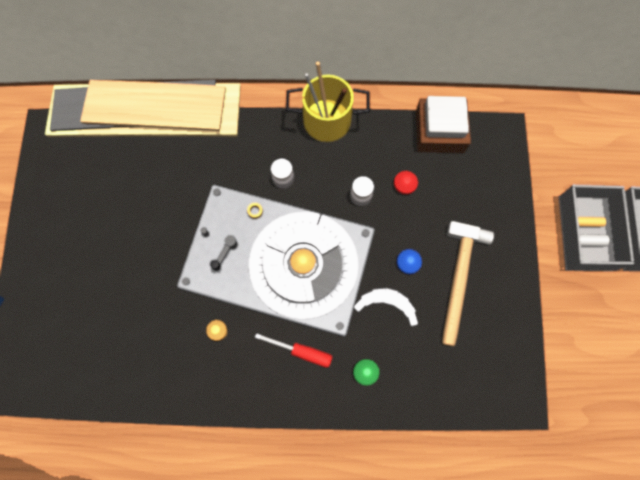

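View pics/side0.png

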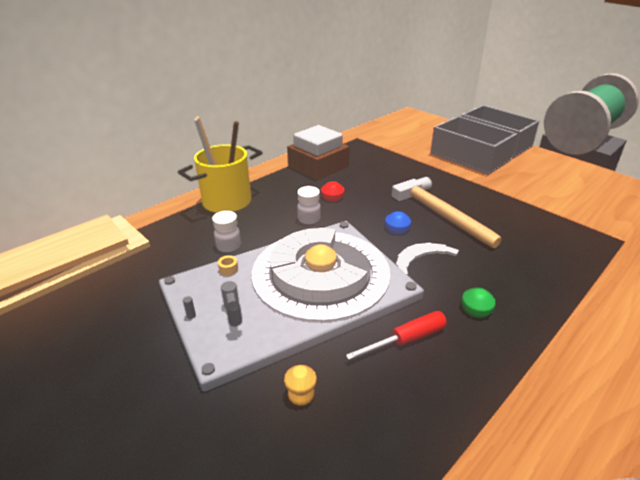

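Top view: dial centre at about (303,262), long target line at (320,218), index mark near (275,248), lever pivot (231,242), knob (215,265) and post (205,231). The side view agrees. I'll do a rough localisation first, then a close look with the wrist camera.

```bash
python3 - <<'E'
from h import *
t=load('top0.pkl'); s=load('side0.pkl')
def tri(a,b):
    P=[]
    for v,uv in((t,a),(s,b)):
        P.append((np.c_[v['R'],v['t']],cv2.undistortPoints(np.array([[uv]],float),v['K'],v['d']).reshape(2,1)))
    X=cv2.triangulatePoints(P[0][0],P[1][0],P[0][1],P[1][1]); return (X[:3]/X[3]).ravel().round(4)
print('pommel',tri((303,262),(321,256)))
print('pivot',tri((231,242),(229,289)),'knob',tri((215,265),(234,307)),'post',tri((205,231),(188,299)))
for n,uv,z in [('c',(303,262),.06),('pivot',(231,242),.056),('knob',(215,265),.069),('post',(205,231),.052),('tgt',(320,218),.026),('idx',(266,245),.052)]: print(n,ray(t,[uv],z)[0].round(4))
T=robot.get_image('wrist')['T_tool_cam'];print(np.round(T,3))
E
```

```text
pommel [ 0.5381 -0.0771  0.0537]
pivot [0.5758 0.0625 0.0505] knob [0.5266 0.087  0.0667] post [0.5966 0.1143 0.0514]
c [ 0.5358 -0.0781  0.06  ]
pivot [0.5729 0.0601 0.056 ]
knob [0.5249 0.0854 0.069 ]
post [0.5949 0.1125 0.052 ]
tgt [ 0.6326 -0.1082  0.026 ]
idx [ 0.5693 -0.0065  0.052 ]
[[-0.    -0.959 -0.285  0.077]
 [ 1.    -0.     0.     0.   ]
 [-0.    -0.285  0.959 -0.162]
 [ 0.     0.     0.     1.   ]]
```

Emit:
send_rows:
  rows:
    - [-0.034,-0.032,-0.002,0,0]
    - [-0.034,-0.032,-0.002,0,0]
    - [-0.034,-0.032,-0.002,0,0]
    - [-0.034,-0.032,-0.002,0,0]
    - [-0.034,-0.032,-0.002,0,0]
    - [-0.034,-0.032,-0.002,0,0]
    - [-0.034,-0.032,-0.002,0,0]
    - [-0.034,-0.032,-0.002,0,0]
  newtons: 20

```text
clock: 0.95
position: [0.3563, 0.2874, 0.2387]
ee_rot: [[-0.968, 0.25, -0.0], [0.25, 0.968, 0.0], [0.0, 0.0, -1.0]]
wrist_force: [0.8, 0.9, 0.9]
finger_gap: 0.0272
grip_force: 0.0
```

Emit:
send_rows:
  rows:
    - [-0.034,-0.032,-0.002,0,0]
    - [-0.034,-0.032,-0.002,0,0]
    - [-0.034,-0.032,-0.002,0,0]
    - [-0.034,-0.032,-0.002,0,0]
    - [-0.034,-0.032,-0.002,0,0]
    - [-0.034,-0.032,-0.002,0,0]
    - [-0.034,-0.032,-0.002,0,0]
    - [-0.034,-0.032,-0.002,0,0]
    - [0,0,0,0,0]
    - [0,0,0,0,0]

```text
clock: 1.95
position: [0.5548, -0.0276, 0.2541]
ee_rot: [[-0.968, 0.253, -0.001], [0.253, 0.968, -0.0], [0.001, -0.001, -1.0]]
wrist_force: [-0.1, 0.6, -0.4]
finger_gap: 0.0003
grip_force: 0.0
```

```bash
python3 - <<'E'
from h import *
s=robot.sense(); print(s['clock'],s['position'],np.array(s['ee_rot']).round(3),s['finger_gap'],np.array(s['joint_positions']).round(2))
v=grab('wrist'); save(v,'w1.png'); keep(v,'w1.pkl')
E
```

```text
1.95 [ 0.55482345 -0.02761066  0.25409927] [[-0.968  0.253 -0.001]
 [ 0.253  0.968 -0.   ]
 [ 0.001 -0.001 -1.   ]] 0.00031388819672964745 [-0.41  0.28  0.47  1.75 -0.14  1.15  1.41]
```

View pics/w1.png

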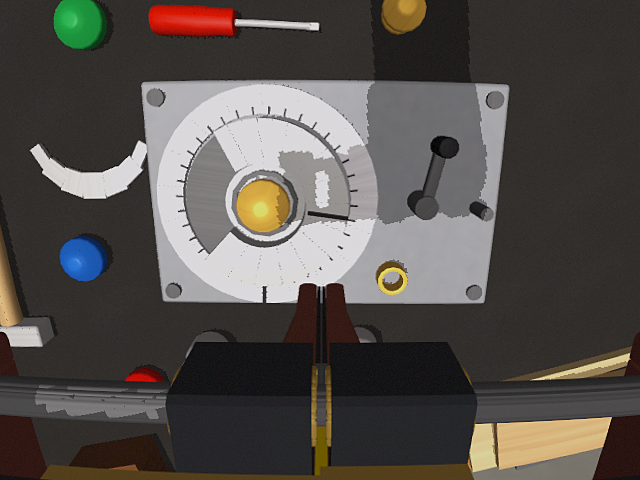

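Wrist view: target line at (265,287–302), index mark from (308,213) to (348,219), bay on the left between walls ending near (218,135) and (212,253). Lever: pivot (426,206), knob top (446,147), post (485,212).

```bash
python3 - <<'E'
from h import *
v=load('w1.pkl')
p=ray(v,[(157,195),(378,190),(267,83),(195,278),(190,110)],.026)
A=np.c_[2*p[:,:2],np.ones(len(p))]; x=np.linalg.lstsq(A,(p[:,:2]**2).sum(1),rcond=None)[0]
c=x[:2]; print('centre',c,'r',np.sqrt(x[2]+c@c))
screws=ray(v,[(155,97),(495,99),(174,290),(474,292)],.02); print('screws',screws.round(4))
d=screws[1]-screws[0]; d2=screws[3]-screws[2]; print('yaw',[np.degrees(np.arctan2(q[1],q[0]))-90 for q in (d,d2)])
def ang(uv,z): q=ray(v,[uv],z)[0][:2]-c; return np.hypot(*q).round(4),np.degrees(np.arctan2(q[1],q[0])).round(2)
for n,uv,z in [('pommeltop',(262,207),.06),('tgt in',(265,287),.026),('tgt out',(265,302),.026),('idx in',(308,213),.052),('idx out',(348,219),.052),('wallA',(218,135),.052),('wallB',(212,253),.052)]: print(n,ang(uv,z))
for n,uv,z in [('pivot',(426,206),.056),('knob',(446,147),.069),('post',(482,208),.052)]: print(n,ray(v,[uv],z)[0].round(4))
E
```

```text
centre [ 0.54247669 -0.07802633] r 0.10674332429546725
screws [[ 0.4233 -0.1504  0.02  ]
 [ 0.5037  0.1511  0.02  ]
 [ 0.6078 -0.1986  0.02  ]
 [ 0.6886  0.1017  0.02  ]]
yaw [np.float64(-14.926821357737296), np.float64(-15.057900948202672)]
pommeltop (np.float64(0.0022), np.float64(143.37))
tgt in (np.float64(0.0874), np.float64(-17.48))
tgt out (np.float64(0.1039), np.float64(-17.4))
idx in (np.float64(0.0408), np.float64(68.12))
idx out (np.float64(0.0769), np.float64(67.42))
wallA (np.float64(0.0726), np.float64(-165.12))
wallB (np.float64(0.0644), np.float64(-63.15))
pivot [0.5768 0.0623 0.056 ]
knob [0.5289 0.0853 0.069 ]
post [0.5924 0.1122 0.052 ]
```

Emit:
send_rows:
  rows:
    - [0.011,-0.0335,0,0,0]
    - [0.011,-0.0335,0,0,0]
    - [0.011,-0.0335,0,0,0]
    - [0,0,0.02,-8.2,0]
    - [0,0,0.02,-8.2,0]
    - [0,0,0.02,-8.2,0]
    - [0,0,0.02,-8.2,0]
    - [0,0,0.02,-8.2,0]
    - [0,0,0.02,-8.2,0]
    - [0,0,0.02,-8.2,0]
    - [0,0,0,0,0]

```text
clock: 3.1
position: [0.4961, -0.1134, 0.1127]
ee_rot: [[-0.729, -0.685, -0.004], [-0.685, 0.729, 0.001], [0.002, 0.004, -1.0]]
wrist_force: [-0.5, -0.3, 0.3]
finger_gap: 0.0003
grip_force: 0.0
```

```bash
python3 - <<'E'
from h import *
s=robot.sense(); print(s['joint_positions'])
v=grab('wrist'); save(v,'w2.png'); keep(v,'w2.pkl')
E
```

```text
[-0.11507007  0.35472701  0.30379601  2.00491211 -0.14527536  0.80662757
  2.59699361]
```

View pics/w2.png

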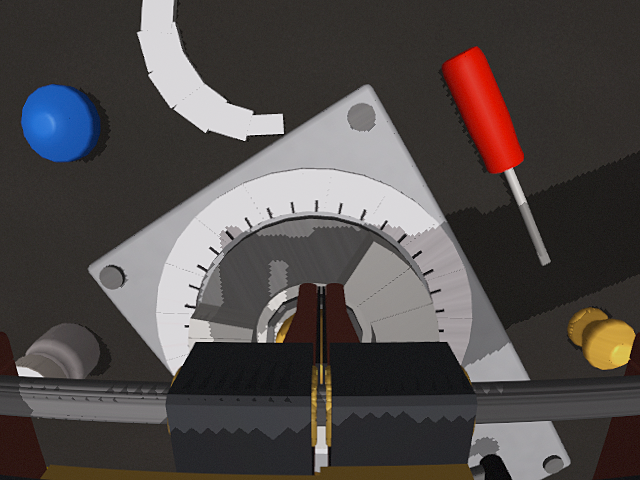

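The closed fingertips are over the bay floor, at about (322,285), and the right-hand wall to push starts near (372,240). Descending.

Emit:
send_rows:
  rows:
    - [0,0,0.0185,0,0]
    - [0,0,0.0185,0,0]
    - [0,0,0.0185,0,0]
    - [0,0,0.0185,0,0]
    - [0,0,0,0,0]

```text
clock: 3.65
position: [0.4972, -0.1146, 0.0401]
ee_rot: [[-0.734, -0.679, -0.002], [-0.679, 0.734, 0.001], [0.001, 0.002, -1.0]]
wrist_force: [-0.6, -0.0, 0.8]
finger_gap: 0.0007
grip_force: 0.0
```

Emit:
send_rows:
  rows:
    - [-0.0002,0.005,0,5,0]
    - [-0.0002,0.005,0,5,0]
    - [-0.0002,0.005,0,5,0]
    - [-0.0002,0.005,0,5,0]
    - [-0.0002,0.005,0,5,0]
    - [-0.0002,0.005,0,5,0]
    - [-0.0002,0.005,0,5,0]
    - [-0.0002,0.005,0,5,0]
    - [0,0,0,0,0]

```text
clock: 4.55
position: [0.4837, -0.079, 0.0422]
ee_rot: [[-0.999, -0.048, 0.003], [-0.048, 0.999, 0.0], [-0.003, 0.0, -1.0]]
wrist_force: [-0.5, -0.6, -0.4]
finger_gap: 0.0006
grip_force: 0.5
```

```bash
python3 - <<'E'
from h import *
s=robot.sense(); p=np.array(s['position'])[:2]-[.541,-.078]; print(np.hypot(*p),np.degrees(np.arctan2(p[1],p[0])))
v=grab('top'); keep(v,'top1.pkl')
w=grab('wrist'); keep(w,'w3.pkl')
a=cv2.resize(v['img'][190:340,220:400],None,fx=2.2,fy=2.2,interpolation=cv2.INTER_CUBIC)
b=cv2.resize(w['img'],(400,300)); c=np.zeros((330,800,3),np.uint8); c[:330,:396]=a; c[:300,400:]=b
cv2.imwrite('pics/c3.png',c[:,:,::-1])
E
```

```text
0.057304289739952545 -179.0500693070221
```

View pics/c3.png

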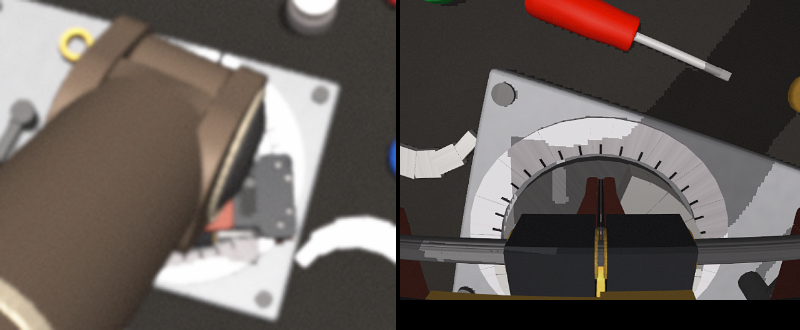

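```bash
python3 - <<'E'
from h import *
for n,uvs in (('w3.pkl',[(361,284),(350,325)]),('w2.pkl',[(372,240),(345,285)])):
    q=ray(load(n),uvs,.052)[:,:2]-[.541,-.078]; print(n,np.hypot(*q.T),np.degrees(np.arctan2(q[:,1],q[:,0])))
E
```

```text
w3.pkl [0.07363573 0.05528512] [169.23704797 168.76950734]
w2.pkl [0.07584937 0.04532285] [-162.52013272 -160.68870168]
```

Emit:
send_rows:
  rows:
    - [-0.0002,0.005,0.0003,5,0]
    - [-0.0002,0.005,0.0003,5,0]
    - [-0.0002,0.005,0.0003,5,0]
    - [-0.0002,0.005,0.0003,5,0]
    - [-0.0002,0.005,0.0003,5,0]
    - [-0.0002,0.005,0.0003,5,0]
    - [-0.0002,0.005,0,5,0]
    - [-0.0002,0.005,0,5,0]
    - [-0.0002,0.005,0,5,0]
    - [-0.0001,0.004,0,4,0]
    - [0,0,0,0,0]

```text
clock: 5.75
position: [0.4998, -0.0349, 0.0391]
ee_rot: [[-0.694, 0.72, -0.0], [0.72, 0.694, 0.0], [0.001, 0.0, -1.0]]
wrist_force: [-1.1, 0.7, 0.7]
finger_gap: 0.0003
grip_force: 0.4
```

```bash
python3 - <<'E'
from h import *
s=robot.sense(); p=np.array(s['position'])[:2]-[.541,-.078]; print(np.hypot(*p),np.degrees(np.arctan2(p[1],p[0])))
v=grab('side'); keep(v,'side2.pkl')
w=grab('wrist'); keep(w,'w4.pkl')
a=cv2.resize(v['img'][210:340,220:420],(400,260),interpolation=cv2.INTER_CUBIC)
b=cv2.resize(w['img'],(400,300)); c=np.zeros((300,800,3),np.uint8); c[:260,:400]=a; c[:300,400:]=b
cv2.imwrite('pics/c4.png',c[:,:,::-1])
E
```

```text
0.0595759144968033 133.70390481193422
```

View pics/c4.png

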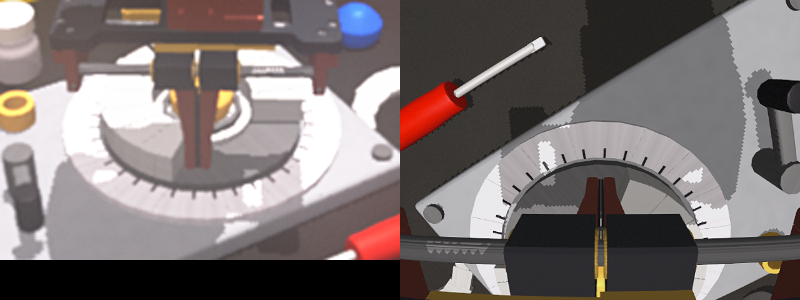

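Emit:
send_rows:
  rows:
    - [-0.0003,0.0025,0,2.5,0]
    - [-0.0003,0.0025,0,2.5,0]
    - [0,0,0,0,0]

```text
clock: 6.15
position: [0.5033, -0.0321, 0.0388]
ee_rot: [[-0.629, 0.777, -0.001], [0.777, 0.629, 0.001], [0.001, -0.0, -1.0]]
wrist_force: [-2.0, -0.1, 1.0]
finger_gap: 0.0004
grip_force: 1.1
```

Emit:
send_rows:
  rows:
    - [0,-0.003,0,0,0]
    - [0,0,-0.04,0,0]
    - [0,0,-0.04,0,0]
    - [0,0,-0.04,0,0]
    - [-0.025,0,-0.04,0,0]
    - [-0.025,0,-0.04,0,0]
    - [-0.025,0,0,0,0]
    - [0,0,0,0,0]

```text
clock: 6.95
position: [0.5505, -0.0954, 0.2404]
ee_rot: [[-0.628, 0.778, 0.004], [0.778, 0.628, -0.001], [-0.004, 0.003, -1.0]]
wrist_force: [-0.7, -0.9, -0.6]
finger_gap: 0.0006
grip_force: 0.0
```

```bash
python3 - <<'E'
from h import *
w=grab('wrist'); keep(w,'w5.pkl');save(w,'w5.png')
E
```

```text
(no output)
```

View pics/w5.png

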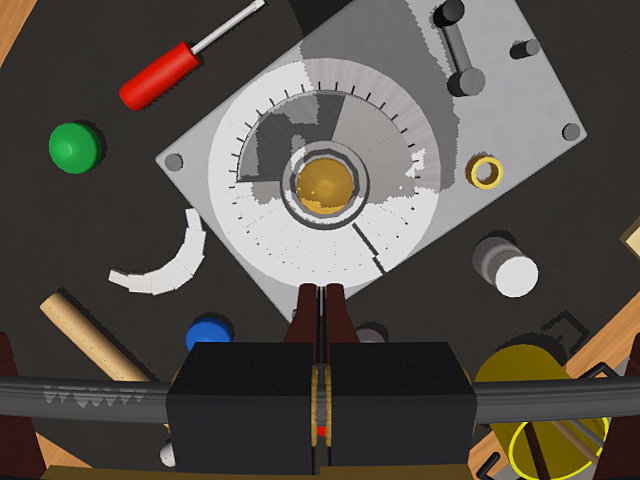

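Both the index mark (354,224)→ and the target line (→383,272) are visible and almost aligned. I'll measure the angle between them.

```bash
python3 - <<'E'
from h import *
v=load('w5.pkl'); g=cv2.cvtColor(v['img'],cv2.COLOR_RGB2GRAY)
# ring outer contour for centre
m=((g>150)&True).astype(np.uint8)
ys,xs=np.nonzero(g[215:285,340:400]<90); uv=np.c_[xs+340,ys+215]
n,l=cv2.connectedComponents((g[215:285,340:400]<90).astype(np.uint8)); lab=l[ys,xs]
pts=ray(v,np.array([(208,180),(441,178),(325,58),(240,262),(220,130),(428,125)]),.026)[:,:2]
x=np.linalg.lstsq(np.c_[2*pts,np.ones(len(pts))],(pts**2).sum(1),rcond=None)[0]; c=x[:2]; print('c',c,np.sqrt(x[2]+c@c))
for cc in (c,np.array([.541,-.078])):
  for lo,hi,z in ((.042,.074,.052),(.082,.105,.026)):
    q=ray(v,uv,z)[:,:2]-cc; r=np.hypot(*q.T); a=np.degrees(np.arctan2(q[:,1],q[:,0]))
    k=(r>lo)&(r<hi)&(abs(a+15)<15); 
    L=np.polyfit(r[k],a[k],1); print(z,k.sum(),np.median(a[k]).round(2),'slope deg/cm',(L[0]/100).round(2),'at78',np.polyval(L,.078).round(2))
crop=cv2.resize(v['img'][205:290,320:410],None,fx=6,fy=6,interpolation=cv2.INTER_CUBIC); cv2.imwrite('pics/c5.png',crop[:,:,::-1])
E
```

```text
c [ 0.54432401 -0.08067804] 0.10656683118214703
0.052 120 -11.56 slope deg/cm -0.41 at78 -12.35
0.026 136 -16.58 slope deg/cm 0.0 at78 -16.31
0.052 121 -13.35 slope deg/cm -0.09 at78 -13.51
0.026 73 -17.46 slope deg/cm -1.28 at78 -15.07
```

View pics/c5.png

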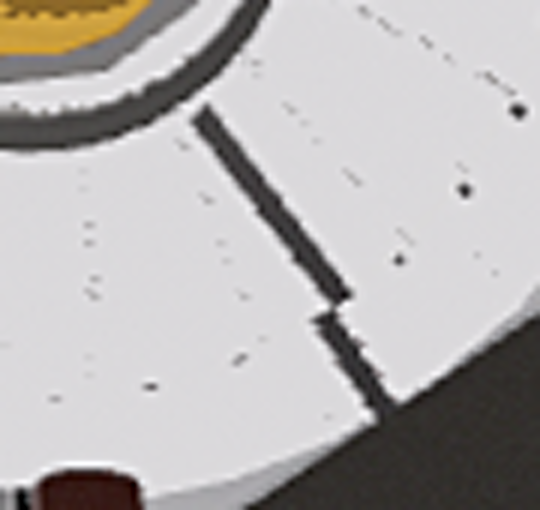

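Remaining: about 4.1° clockwise. Returning to the bay.

Emit:
send_rows:
  rows:
    - [0.025,-0.002,0,0,0]
    - [0.025,-0.002,0.04,0,0]
    - [0.025,-0.002,0.04,0,0]
    - [0,0,0.04,0,0]
    - [0,0,0.04,0,0]
    - [0,0,0.015,0,0]
    - [0,0,0,0,0]

```text
clock: 7.7
position: [0.495, -0.0378, 0.0623]
ee_rot: [[-0.628, 0.778, -0.004], [0.778, 0.628, -0.001], [0.002, -0.004, -1.0]]
wrist_force: [-0.5, 0.5, 0.9]
finger_gap: 0.0005
grip_force: 0.0
```

Emit:
send_rows:
  rows:
    - [0,0,0.012,0,0]
    - [0,0,0.011,0,0]
    - [0,0.005,0,0,0]
    - [0,0.0045,0,0,0]
    - [-0.0004,0.0016,0,1.4,0]
    - [-0.0004,0.0016,0,1.4,0]
    - [-0.0004,0.0016,0,1.3,0]
    - [0,0,0,0,0]
    - [0,0,0,0,0]

```text
clock: 8.6
position: [0.5088, -0.0297, 0.0409]
ee_rot: [[-0.571, 0.821, 0.0], [0.821, 0.571, 0.0], [0.0, 0.0, -1.0]]
wrist_force: [-3.2, 0.5, 2.2]
finger_gap: 0.0004
grip_force: 1.2
```

Emit:
send_rows:
  rows:
    - [0,-0.004,0,0,0]
    - [0,0,-0.04,0,0]
    - [0,0,-0.04,0,0]
    - [0,0,-0.04,0,0]
    - [-0.025,0,-0.04,0,0]
    - [-0.025,0,-0.04,0,0]
    - [-0.025,0,0,0,0]
    - [0,0,0,0,0]

```text
clock: 9.4
position: [0.5504, -0.0972, 0.2426]
ee_rot: [[-0.569, 0.823, 0.005], [0.823, 0.569, -0.002], [-0.004, 0.003, -1.0]]
wrist_force: [-0.5, 0.9, -0.9]
finger_gap: 0.0004
grip_force: 0.0
```

```bash
cat > meas.py <<'E'
from h import *
import sys
def meas(v,c=np.array([.541,-.078])):
    g=cv2.cvtColor(v['img'],cv2.COLOR_RGB2GRAY); out=[]
    for z,lo,hi in ((.052,.044,.072),(.026,.084,.103)):   # polar unwrap about the axis at each height
        r=np.linspace(lo,hi,60); a=np.radians(np.arange(-35,8,.1)); R,A=np.meshgrid(r,a)
        X=np.stack([c[0]+R*np.cos(A),c[1]+R*np.sin(A),np.full(R.shape,z)],-1)
        uv=proj(v,X).reshape(R.shape+(2,)).astype(np.float32)
        p=cv2.remap(g,uv[...,0],uv[...,1],cv2.INTER_LINEAR).mean(1); d=np.clip(np.median(p)-20-p,0,None)
        k=d>.5*d.max(); i=np.argmax(d); w=np.abs(np.arange(len(a))-i)<35
        out.append((np.degrees((a*d*w).sum()/(d*w).sum()),d.max(),k.sum()*.1))
    return out
if __name__=='__main__':
    w=grab('wrist'); keep(w,sys.argv[1]+'.pkl')
    for n in ('w5',sys.argv[1]):
        for c in ([.541,-.078],[.5435,-.080]): print(n,c,np.round(meas(load(n+'.pkl'),np.array(c)),2).tolist())
    cv2.imwrite('pics/%s.png'%sys.argv[1],cv2.resize(w['img'][200:300,300:420],None,fx=5,fy=5,interpolation=cv2.INTER_CUBIC)[:,:,::-1])
E
python3 meas.py w6
```

```text
w5 [0.541, -0.078] [[-13.39, 138.65, 3.3], [-17.67, 127.92, 2.3]]
w5 [0.5435, -0.08] [[-12.06, 139.85, 3.3], [-16.99, 145.45, 2.3]]
w6 [0.541, -0.078] [[-19.88, 136.56, 3.3], [-17.71, 127.41, 2.3]]
w6 [0.5435, -0.08] [[-18.88, 137.68, 3.3], [-17.02, 144.58, 2.3]]
```

View pics/w6.png

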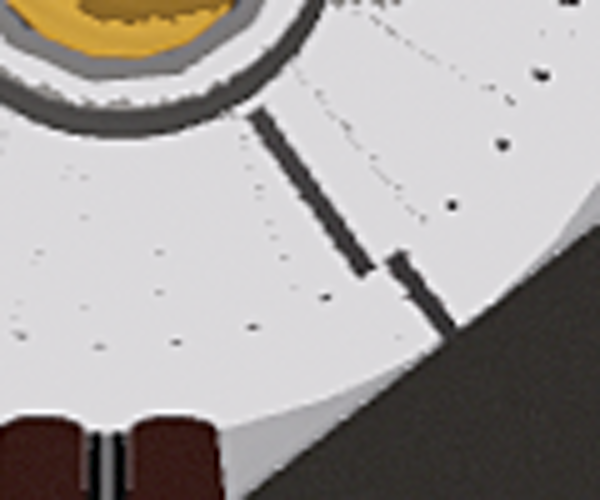

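Overshot by about 2.0°. I'll push back counter-clockwise on the opposite bay wall.

Emit:
send_rows:
  rows:
    - [0.0236,-0.0243,0,0,0]
    - [0.0236,-0.0243,0,0,0]
    - [0,0,0.02,-8.2,0]
    - [0,0,0.02,-8.2,0]
    - [0,0,0.02,-8.2,0]
    - [0,0,0.02,-8.2,0]
    - [0,0,0.02,-8.2,0]
    - [0,0,0.02,-8.2,0]
    - [0,0,0.02,-8.2,0]
    - [0,0,0.02,-8.2,0]
    - [0,0,0.02,-8.2,0]
    - [0,0,0,0,0]

```text
clock: 10.65
position: [0.4791, -0.0821, 0.0586]
ee_rot: [[-0.947, -0.322, -0.005], [-0.322, 0.947, 0.0], [0.004, 0.002, -1.0]]
wrist_force: [-0.5, 0.3, 0.1]
finger_gap: 0.0006
grip_force: 0.0
```

Emit:
send_rows:
  rows:
    - [0,0,0.018,0,0]
    - [-0.001,-0.005,0,0,0]
    - [0,-0.005,0,0,0]
    - [0,-0.004,0,0,0]
    - [0,0,0,0,0]
    - [0,0,0,0,0]

```text
clock: 11.25
position: [0.4873, -0.096, 0.0434]
ee_rot: [[-0.948, -0.319, 0.001], [-0.319, 0.948, -0.0], [-0.001, -0.0, -1.0]]
wrist_force: [0.3, 0.6, 0.5]
finger_gap: 0.0005
grip_force: 0.3
```

Emit:
send_rows:
  rows:
    - [0,-0.0013,0,0,0]
    - [0,0,0,0,0]
    - [0,0,0,0,0]

```text
clock: 11.55
position: [0.4873, -0.0969, 0.0429]
ee_rot: [[-0.948, -0.319, -0.0], [-0.319, 0.948, 0.0], [-0.0, 0.0, -1.0]]
wrist_force: [-0.8, 2.3, 1.1]
finger_gap: 0.0005
grip_force: 1.3
```

Emit:
send_rows:
  rows:
    - [0,0.005,0,0,0]
    - [0,0,-0.04,0,0]
    - [0,0,-0.04,0,0]
    - [0,0,-0.04,0,0]
    - [-0.03,0,-0.04,0,0]
    - [-0.03,0,-0.04,0,0]
    - [-0.03,0,0,0,0]
    - [0,0,0,0,0]
    - [0,0,0,0,0]

```text
clock: 12.45
position: [0.5706, -0.0638, 0.242]
ee_rot: [[-0.948, -0.319, -0.001], [-0.319, 0.948, -0.001], [0.002, -0.001, -1.0]]
wrist_force: [-1.0, -0.6, -0.5]
finger_gap: 0.0003
grip_force: 0.0
```

```bash
python3 meas.py w7
```

```text
w5 [0.541, -0.078] [[-13.39, 138.65, 3.3], [-17.67, 127.92, 2.3]]
w5 [0.5435, -0.08] [[-12.06, 139.85, 3.3], [-16.99, 145.45, 2.3]]
w7 [0.541, -0.078] [[-15.6, 92.77, 3.0], [-17.68, 133.2, 2.1]]
w7 [0.5435, -0.08] [[-14.42, 98.04, 3.0], [-17.0, 146.53, 2.2]]
```

```bash
cat > prof.py <<'E'
from h import *
import sys
def prof(v,c):
    g=cv2.cvtColor(v['img'],cv2.COLOR_RGB2GRAY)
    a=np.radians(np.arange(-30,2,.1))
    for z,rs in ((.052,np.arange(.044,.074,.004)),(.026,np.arange(.082,.104,.004))):
        o=[]
        for r in rs:
            X=np.c_[c[0]+r*np.cos(a),c[1]+r*np.sin(a),np.full(len(a),z)]
            uv=proj(v,X).astype(np.float32)
            p=cv2.remap(g,uv[None,:,0],uv[None,:,1],cv2.INTER_LINEAR)[0].astype(float)
            d=np.clip(np.median(p)-30-p,0,None); i=d.argmax(); w=np.abs(np.arange(len(a))-i)<30
            o.append((round(r*1000),round(float(np.degrees((a*d*w).sum()/max((d*w).sum(),1e-9))),1),int(d.max()),tuple(uv[i].astype(int).tolist())))
        print(z,o)
for n in sys.argv[1:]: print(n); prof(load(n+'.pkl'),np.array([.543,-.0795]))
E
python3 prof.py w6 w7
```

```text
w6
0.052 [(44, -19.3, 132, (353, 227)), (48, -18.8, 126, (356, 231)), (52, -19.2, 135, (358, 235)), (56, -19.3, 128, (361, 238)), (60, -19.2, 136, (363, 242)), (64, -19.3, 131, (365, 245)), (68, -19.4, 137, (369, 247)), (72, -19.4, 132, (370, 252))]
0.026 [(82, -21.1, 139, (372, 252)), (86, -17.2, 137, (379, 252)), (90, -17.0, 141, (382, 255)), (94, -17.3, 136, (383, 259)), (98, -17.2, 141, (386, 262)), (102, -17.3, 149, (389, 264))]
w7
0.052 [(44, -14.3, 91, (286, 215)), (48, -14.4, 96, (284, 220)), (52, -14.7, 95, (281, 223)), (56, -14.5, 103, (279, 227)), (60, -14.4, 81, (277, 231)), (64, -14.9, 70, (274, 235)), (68, -15.1, 116, (271, 238)), (72, -15.1, 131, (268, 241))]
0.026 [(82, -14.0, 136, (269, 243)), (86, -17.1, 138, (262, 243)), (90, -17.0, 139, (260, 247)), (94, -17.2, 138, (257, 250)), (98, -17.2, 142, (254, 252)), (102, -17.3, 147, (252, 256))]
```

Now the index is at −14.7° and the target at −17.2°, so it went 2.5° too far back. I'll push clockwise again in small steps, stopping at the interpolated finger position of about (0.5072, −0.0304).

Emit:
send_rows:
  rows:
    - [0.03,0.0227,0,0,0]
    - [0.03,0.0227,0,0,0]
    - [0,0,0.02,8,0]
    - [0,0,0.02,8,0]
    - [0,0,0.02,8,0]
    - [0,0,0.02,8,0]
    - [0,0,0.02,8,0]
    - [0,0,0.02,8,0]
    - [0,0,0.02,8,0]
    - [0,0,0.02,8,0]
    - [0,0,0.02,8,0]
    - [0,0,0,0,0]

```text
clock: 13.7
position: [0.4968, -0.0403, 0.0608]
ee_rot: [[-0.594, 0.805, -0.005], [0.805, 0.594, -0.001], [0.002, -0.005, -1.0]]
wrist_force: [-0.4, -0.4, 0.4]
finger_gap: 0.0005
grip_force: 0.0
```

Emit:
send_rows:
  rows:
    - [0,0,0.02,0,0]
    - [0.001,0.003,0,0,0]
    - [0.0008,0.003,0,0,0]
    - [0,0.003,0,0,0]
    - [0,0,0,0,0]
    - [0,0,0,0,0]

```text
clock: 14.3
position: [0.5062, -0.0328, 0.0434]
ee_rot: [[-0.597, 0.802, 0.001], [0.802, 0.597, 0.0], [-0.0, 0.001, -1.0]]
wrist_force: [-0.2, 0.6, 0.3]
finger_gap: 0.0007
grip_force: 0.0
```

Emit:
send_rows:
  rows:
    - [0.0005,0.0008,0,0,0]
    - [0,0.0008,0,0,0]
    - [0,0,0,0,0]
    - [0,0,0,0,0]

```text
clock: 14.7
position: [0.5065, -0.0318, 0.0428]
ee_rot: [[-0.596, 0.803, -0.001], [0.803, 0.596, -0.0], [0.0, -0.001, -1.0]]
wrist_force: [-3.8, -1.1, 2.7]
finger_gap: 0.0003
grip_force: 1.6
```

Emit:
send_rows:
  rows:
    - [0,0.0007,0,0,0]
    - [0,0.0007,0,0,0]
    - [0,0,0,0,0]
    - [0,0,0,0,0]

```text
clock: 15.1
position: [0.508, -0.0309, 0.0428]
ee_rot: [[-0.596, 0.803, 0.0], [0.803, 0.596, -0.0], [-0.0, -0.0, -1.0]]
wrist_force: [-1.9, -2.8, 0.9]
finger_gap: 0.0003
grip_force: 1.3
```

Emit:
send_rows:
  rows:
    - [0,-0.004,0,0,0]
    - [0,0,-0.04,0,0]
    - [0,0,-0.04,0,0]
    - [0,0,-0.04,0,0]
    - [-0.025,0,-0.04,0,0]
    - [-0.025,0,-0.04,0,0]
    - [-0.025,0,0,0,0]
    - [0,0,0,0,0]

```text
clock: 15.9
position: [0.5514, -0.0955, 0.2444]
ee_rot: [[-0.595, 0.804, 0.004], [0.804, 0.595, -0.001], [-0.003, 0.003, -1.0]]
wrist_force: [-0.1, 0.5, -0.8]
finger_gap: 0.0001
grip_force: 0.0
```

```bash
python3 - <<'E'
from h import *
w=grab('wrist'); keep(w,'w8.pkl')
E
python3 prof.py w8
```

```text
w8
0.052 [(44, -17.6, 121, (351, 228)), (48, -17.6, 128, (354, 232)), (52, -17.9, 135, (356, 236)), (56, -17.8, 128, (360, 238)), (60, -18.0, 135, (361, 242)), (64, -18.2, 132, (364, 246)), (68, -18.1, 134, (366, 250)), (72, -18.2, 133, (368, 253))]
0.026 [(82, -19.7, 136, (369, 254)), (86, -17.3, 139, (375, 254)), (90, -17.1, 133, (377, 258)), (94, -17.3, 141, (380, 260)), (98, -17.1, 138, (381, 264)), (102, -17.2, 145, (384, 267))]
```

Index about 1.1° past the line (−18.2 against −17.15 at the boundary). One gentle correction on the other wall, in sub-millimetre steps.

Emit:
send_rows:
  rows:
    - [0.0235,-0.024,0,0,0]
    - [0.0235,-0.024,0,0,0]
    - [0,0,0.02,-8,0]
    - [0,0,0.02,-8,0]
    - [0,0,0.02,-8,0]
    - [0,0,0.02,-8,0]
    - [0,0,0.02,-8,0]
    - [0,0,0.02,-8,0]
    - [0,0,0.02,-8,0]
    - [0,0,0.02,-8,0]
    - [0,0,0.02,-8,0]
    - [0,0,0,0,0]

```text
clock: 17.15
position: [0.4804, -0.0829, 0.0605]
ee_rot: [[-0.947, -0.322, -0.005], [-0.322, 0.947, 0.001], [0.005, 0.002, -1.0]]
wrist_force: [-0.4, 0.4, 0.1]
finger_gap: 0.0002
grip_force: 0.0
```

Emit:
send_rows:
  rows:
    - [0,0,0.018,0,0]
    - [0,-0.003,0,0,0]
    - [0,-0.003,0,0,0]
    - [0,0,0,0,0]
    - [0,0,0,0,0]

```text
clock: 17.65
position: [0.4853, -0.09, 0.0456]
ee_rot: [[-0.948, -0.318, 0.001], [-0.318, 0.948, 0.0], [-0.001, -0.0, -1.0]]
wrist_force: [-0.0, 0.7, -0.5]
finger_gap: 0.0006
grip_force: 0.0
```

Emit:
send_rows:
  rows:
    - [0,-0.0015,0.002,0,0]
    - [0,-0.0015,0,0,0]
    - [0,-0.001,0,0,0]
    - [0,0,0,0,0]
    - [0,0,0,0,0]

```text
clock: 18.15
position: [0.4861, -0.0938, 0.0428]
ee_rot: [[-0.948, -0.319, -0.0], [-0.319, 0.948, 0.0], [-0.0, 0.0, -1.0]]
wrist_force: [0.0, 0.3, 0.2]
finger_gap: 0.001
grip_force: 0.0
```

Emit:
send_rows:
  rows:
    - [0,-0.0007,0,0,0]
    - [0,0,0,0,0]
    - [0,0,0,0,0]

```text
clock: 18.45
position: [0.4863, -0.0943, 0.0428]
ee_rot: [[-0.948, -0.319, -0.0], [-0.319, 0.948, 0.0], [0.0, 0.0, -1.0]]
wrist_force: [1.0, -1.0, -0.8]
finger_gap: 0.0003
grip_force: 0.2
```

Emit:
send_rows:
  rows:
    - [0,-0.0007,0,0,0]
    - [0,0,0,0,0]
    - [0,0,0,0,0]

```text
clock: 18.75
position: [0.4864, -0.0946, 0.0428]
ee_rot: [[-0.948, -0.32, -0.0], [-0.32, 0.948, 0.001], [0.0, 0.001, -1.0]]
wrist_force: [-0.5, 3.0, 0.3]
finger_gap: 0.0006
grip_force: 1.4
```

Emit:
send_rows:
  rows:
    - [0,-0.0007,0,0,0]
    - [0,0,0,0,0]
    - [0,0,0,0,0]

```text
clock: 19.05
position: [0.4868, -0.0955, 0.0428]
ee_rot: [[-0.948, -0.319, -0.0], [-0.319, 0.948, 0.0], [-0.0, 0.0, -1.0]]
wrist_force: [0.2, 4.0, -0.3]
finger_gap: 0.0006
grip_force: 1.5
```

Emit:
send_rows:
  rows:
    - [0,0.005,0,0,0]
    - [0,0,-0.04,0,0]
    - [0,0,-0.04,0,0]
    - [0,0,-0.04,0,0]
    - [-0.03,0,-0.04,0,0]
    - [-0.03,0,-0.04,0,0]
    - [-0.03,0,0,0,0]
    - [0,0,0,0,0]
    - [0,0,0,0,0]

```text
clock: 19.95
position: [0.5701, -0.0627, 0.2422]
ee_rot: [[-0.948, -0.319, -0.001], [-0.319, 0.948, -0.001], [0.001, -0.001, -1.0]]
wrist_force: [0.3, -0.3, 0.3]
finger_gap: 0.0001
grip_force: 0.0
```

```bash
python3 - <<'E'
from h import *
w=grab('wrist'); keep(w,'w9.pkl')
E
python3 prof.py w9
```

```text
w9
0.052 [(44, -15.8, 100, (284, 215)), (48, -16.3, 95, (282, 219)), (52, -16.2, 98, (278, 222)), (56, -16.2, 77, (276, 226)), (60, -16.7, 63, (274, 230)), (64, -16.6, 131, (271, 233)), (68, -16.7, 128, (268, 237)), (72, -16.9, 135, (264, 239))]
0.026 [(82, -15.7, 136, (265, 241)), (86, -17.2, 139, (259, 243)), (90, -17.0, 141, (259, 247)), (94, -17.2, 145, (255, 249)), (98, -17.1, 144, (253, 253)), (102, -17.3, 145, (251, 257))]
```

The dial is aligned to within about half a degree. On to the lever: knob at about (0.529,0.085), pivot (0.578,0.0615). First I move to the start point behind the knob.

Emit:
send_rows:
  rows:
    - [0.0027,0.0418,0,0,0]
    - [0.0027,0.0418,0,0,0]
    - [0.0027,0.0418,0,0,0]
    - [0,0,0.04,5.3,0]
    - [0,0,0.04,5.3,0]
    - [0,0,0.04,0,0]
    - [0,0,0.03,0,0]
    - [0,0,0,0,0]

```text
clock: 20.8
position: [0.519, 0.0527, 0.0894]
ee_rot: [[-0.99, -0.138, -0.007], [-0.138, 0.99, -0.002], [0.008, -0.001, -1.0]]
wrist_force: [0.4, 0.9, 0.6]
finger_gap: 0.0006
grip_force: 0.0
```

```bash
python3 - <<'E'
from h import *
w=grab('wrist'); keep(w,'w10.pkl')
s=grab('side'); c=np.zeros((300,800,3),np.uint8); c[:,400:]=cv2.resize(w['img'],(400,300)); c[:,:400]=cv2.resize(s['img'][200:380,120:360],(400,300))
cv2.imwrite('pics/w10.png',c[:,:,::-1])
E
```

Emit:
send_rows:
  rows:
    - [-0.002,0,0.021,0,0]
    - [0,0,0.021,0,0]
    - [0,0,0,0,0]
    - [-0.0002,0.005,0,5,0]
    - [-0.0002,0.005,0,5,0]
    - [-0.0002,0.005,0,5,0]
    - [-0.0002,0.005,0,5,0]
    - [-0.0002,0.005,0,5,0]
    - [-0.0002,0.005,0,5,0]
    - [0,0,0,0,0]

```text
clock: 21.9
position: [0.5295, 0.0842, 0.053]
ee_rot: [[-0.927, 0.375, 0.003], [0.375, 0.927, 0.001], [-0.002, 0.002, -1.0]]
wrist_force: [0.2, 0.4, 0.4]
finger_gap: 0.0002
grip_force: 0.0
```

Emit:
send_rows:
  rows:
    - [0,0.005,0.001,5,0]
    - [-0.0001,0.005,0.001,5,0]
    - [-0.0002,0.005,0.001,5,0]
    - [-0.0002,0.005,0,5,0]
    - [-0.0002,0.005,0,5,0]
    - [-0.0002,0.005,0,5,0]
    - [-0.0002,0.005,0,5,0]
    - [0,0,0,0,0]

```text
clock: 22.7
position: [0.5504, 0.1106, 0.049]
ee_rot: [[-0.546, 0.838, 0.001], [0.838, 0.546, 0.0], [-0.0, 0.001, -1.0]]
wrist_force: [0.8, -0.8, -0.2]
finger_gap: 0.0004
grip_force: 0.0
```

Emit:
send_rows:
  rows:
    - [0,0.003,0,3,0]
    - [0,0.003,0,3,0]
    - [0,0.002,0,2,0]
    - [0,0,0,0,0]

```text
clock: 23.1
position: [0.5568, 0.1147, 0.0484]
ee_rot: [[-0.425, 0.905, 0.0], [0.905, 0.425, 0.0], [0.0, 0.0, -1.0]]
wrist_force: [-2.0, -0.0, 0.1]
finger_gap: 0.0007
grip_force: 0.6
```

Emit:
send_rows:
  rows:
    - [-0.0005,0.002,0,2,0]
    - [-0.0005,0.002,0,2,0]
    - [0,0,0,0,0]

```text
clock: 23.4
position: [0.561, 0.1157, 0.0478]
ee_rot: [[-0.358, 0.934, 0.0], [0.934, 0.358, 0.0], [0.0, 0.0, -1.0]]
wrist_force: [-1.1, -0.2, 0.2]
finger_gap: 0.0004
grip_force: 0.3
```

Emit:
send_rows:
  rows:
    - [-0.0003,0.0015,0,1,0]
    - [-0.0003,0.0015,0,1,0]
    - [0,0,0,0,0]

```text
clock: 23.7
position: [0.564, 0.116, 0.0477]
ee_rot: [[-0.325, 0.946, 0.0], [0.946, 0.325, -0.0], [-0.0, 0.0, -1.0]]
wrist_force: [-1.1, -0.0, 0.1]
finger_gap: 0.0006
grip_force: 0.4
```

Emit:
send_rows:
  rows:
    - [-0.0003,0.0015,0,1,0]
    - [-0.0003,0.0015,0,1,0]
    - [0,0,0,0,0]

```text
clock: 24.0
position: [0.5647, 0.1162, 0.0474]
ee_rot: [[-0.292, 0.957, -0.005], [0.957, 0.292, 0.0], [0.002, -0.004, -1.0]]
wrist_force: [-8.8, 0.8, 5.9]
finger_gap: 0.0006
grip_force: 4.3
```

Emit:
send_rows:
  rows:
    - [-0.0003,0.001,0,1,0]
    - [-0.0003,0.001,0,1,0]
    - [0,0,0,0,0]

```text
clock: 24.3
position: [0.5649, 0.1163, 0.0471]
ee_rot: [[-0.258, 0.966, -0.008], [0.966, 0.258, 0.001], [0.003, -0.008, -1.0]]
wrist_force: [-15.2, 0.2, 9.1]
finger_gap: 0.0006
grip_force: 7.1
```

The lever is against the stop: force has risen to 15 N and the finger has stopped moving. I back off, lift, and check both.

Emit:
send_rows:
  rows:
    - [0,-0.006,0,0,0]
    - [0,-0.006,0,0,0]
    - [0,0,-0.04,0,0]
    - [0,0,-0.04,0,0]
    - [0,0,-0.04,0,0]
    - [0,0,-0.04,0,0]
    - [0,0,-0.04,0,0]
    - [0,0,0,0,0]

```text
clock: 25.1
position: [0.5603, 0.1125, 0.2529]
ee_rot: [[-0.258, 0.966, 0.008], [0.966, 0.258, 0.003], [0.0, 0.009, -1.0]]
wrist_force: [0.3, -0.7, -0.7]
finger_gap: 0.0004
grip_force: 0.0
```

Emit:
send_rows:
  rows:
    - [-0.035,0.03,0,-8,0]
    - [-0.035,0.03,0,-8,0]
    - [-0.035,0.02,0,-8,0]
    - [-0.02,0,0,-8,0]
    - [0,0,0,-8,0]
    - [0,0,0,-8,0]
    - [0,0,0,0,0]

```text
clock: 25.8
position: [0.6845, 0.0308, 0.2471]
ee_rot: [[-0.892, 0.453, -0.0], [0.453, 0.892, 0.0], [0.0, 0.0, -1.0]]
wrist_force: [-0.8, 0.1, -0.1]
finger_gap: 0.0005
grip_force: 0.0
```

```bash
python3 - <<'E'
from h import *
w=grab('wrist'); keep(w,'w11.pkl'); save(w,'w11.png'); s=robot.sense(); print(s['position'],s['wrist_force'])
E
python3 prof.py w11
```

```text
[0.68442819 0.03106948 0.2472665 ] [-0.50845617 -0.42596942 -0.57849024]
w11
0.052 [(44, -16.5, 130, (141, 171)), (48, -17.1, 139, (141, 176)), (52, -16.8, 136, (143, 180)), (56, -16.8, 139, (144, 185)), (60, -17.0, 148, (144, 189)), (64, -16.9, 132, (147, 193)), (68, -16.9, 145, (150, 198)), (72, -16.9, 143, (150, 202))]
0.026 [(82, -17.2, 142, (162, 207)), (86, -17.2, 139, (163, 211)), (90, -17.1, 130, (165, 215)), (94, -17.3, 132, (166, 219)), (98, -17.2, 131, (167, 223)), (102, -17.2, 137, (168, 227))]
```

View pics/w11.png

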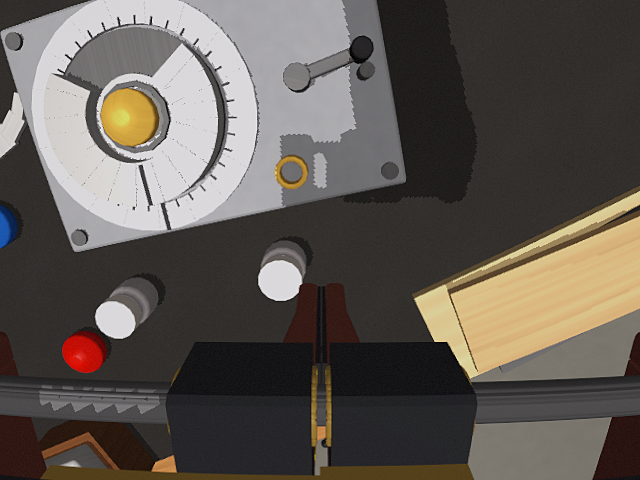

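The lever (knob at (361,48)) rests by the post (365,70). The index reads −16.9° and the line −17.2°; the visible offset at (150,205) is parallax across the two heights. The bystanders in this view (jars, ferrule) look untouched. Handing in.

```bash
python3 -c "
from rig import robot
print(robot.finish_job())"
```

```text
the job is handed in; nothing more can be done
None
```

I handed the job in: the dial's index mark measures within about 0.5° of the long line, the lock lever was then pushed firmly against its stop post, and the pommel is still seated; the final picture shows nothing else disturbed, though it leaves out the tools and parts on the robot's side.

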